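Hook open the lunchbox door under the rack

ROBOT

A 7-joint arm with a two-finger parallel gripper is mounted at the origin on the work surface. World frame = base frame: x ahead of the robot, y to its left, z up, the work surface at z = 0. Lengths are in m, angles in rad, forces in N, time in s.
With the tool pointing down it reaches from about 0.35 to 0.9 m from the base axis. Payload 7.2 kg.
Tool frame: the origin (TCP) lies midway between the tips of the shut fingers; the grasp point (between the pads) lies 19 mm behind it; z points along the fingers, y is the direction in which the jaws open and shut (so a half turn about z gives the same grasp; the last joint's range is limited). The gripper opens to 88 mm and grips with 3 to 60 N. Pads are 20 mm wide; open, the fingers measure 115 mm over their backs; the gripper's body (75 mm by 178 mm) begins 61 mm behind the grasp point.
Start: joints at [1.097, 0.411, -0.013, 1.596, 0.006, 1.134, -0.082], TCP at [0.247, -0.574, 0.223] pointing down, gripper open.
Joint ranges: [-2.95, 2.95], [-0.29, 1.99], [-1.47, 1.44], [0.14, 2.54], [-1.03, 4.17], [0.13, 1.85], [-2.86, 2.86]. Speed limits (rad/s): [2.39, 2.39, 3.01, 3.01, 3.14, 3.14, 3.14].

INTERFACE

Orientations are given as a 3x3 rotation matrix whose columns are the frame's x, y, z axes.
In Python, from bench import * gives the robot as it stands.
- The arm moves only by the tool servo_tool, never from a script. Its argument "motion" is a list of rows, each a list of 5 numbers: the finger opening in m, from 0 to 0.0878, then the shift along the tool's x, y, z in m, then the turn about the tool's z in rad. In form: [[claw, x, y, z, turn], ...]. A call has 1 to 12 rows; each row is the pose to reach, as a shift and turn from the pose commanded when the call began, along the tool's axes at that moment; what a row does not reach only later rows make up. A row lasts 1/10 s, in which the tool goes at most 50 mm and 8.59 degrees, less where a joint would pass 70% of its speed; a pose out of reach is approached as far as the arm can. A call with a gripper value outside its range is refused whole. The fingers move at their own pace and stop on an object; "newtons" is the grip in N (left out, the last holds). Time passes only in rows, so rows that repeat a pose let the fingers close. It gives the time, the measured TCP pose, the force and the opening at its end, in the units of the state.
- get_state(): the state, without advancing time (a new reading comes with each control period).
- read_camera(name): name is "scene" or "top" or "wrist"; returns a dict with "color" (400x640x3 uint8, blue, green, red), "camera_matrix" (3x3 intrinsics, pixels), "k1" (the pictures are not rectified: a ray, as slopes to the right and down, at radius r is drawn at 1 + k1 r^2 times it, then the intrinsics apply), "rvec" (rotation vector, rad) and "tvec" (3), from world to camera coordinates, as OpenCV has them. Camera axes: x right, y down, z forward; pixel columns grow to the right and rows downward; lengths in m; the calibration is good to about 2 mm. A picture is of the moment at which its call begins. There is no depth.
- close_job(): hands the job in, once; it reports no verdict.
Trained networks look in a picture, given as the dict that the camera call returned (one of the last four; its "shot" number tells which), for a name from the list of things; names that differ only in an ending like _2 or _b are one class to them, and where a whole thing is asked for, a point or a joint stands for the part that bears it (a point fixed in the world has none). Each returns a list of dicts, best first, with "p" (0 to 1); they miss things now and then, are a little off and sometimes report something else, mostly with a low value. They report only what shows in the picture. A call takes as long as a camera call.
- recognise(picture, label): "at" ([x, y, z] in m, in the coordinates of the camera as it stood for that picture, good to about 4 mm: the middle of the surface that is visible of it).
- tip_of(picture, label): "at" ([x, y, z] in m, in the coordinates of the camera as it stood for that picture, good to about 4 mm: a listed point, or the origin of a listed thing).
The state is a dict: "time_s": time; "joints": joint angles; "joint_vel": joint speeds; "joint_efforts": joint torques, N m; "position": TCP position; "tcp_rot": TCP orientation; "contact_force": force on the tool from outside, world axes, zero at the start; "torque": the same for the moment, N m; "gripper_width": finger opening in m.
Only numpy, scipy, OpenCV 4.12 (cv2) and the standard library are available. Lean on these libraries where they do the work, as an engineer would, in place of code of your own. Each camera call takes 0.05 s, during which the arm holds its last target.

TASK

Two purple lunchboxes stand under the low wire rack, where a hand does not fit. Take the hooked rod by its wooden handle, put its hook round the knob on the wider lunchbox's sliding door and pull that door fully open towards you, leaving the narrower lunchbox's door as it is. Then lay the rod flat on the table again and let go.

Things in the scene. Friction and masses are not known exactly. Their poses are not given: they have to be found in the camera images.
- rod_grip (a point): Hooked rod, 0.12 kg: wooden handle 140 long, 24 wide, 26 high with a steel rod ending in a flat J hook. Point: handle's centre, 13 mm above the table lying flat; balances 30 mm ahead of it. x along the handle to the hook, z up. Centre lines, radius 4 mm, all at z 0: rod to x 215, cross piece from there to y +50, lip back to x 180. Free mouth y 4 to 46, cross piece's inner face x 211.
- wide_knob (a point): Upright grey knob, 14 mm diameter, on the sliding door of the WIDER lunchbox (200 long, 160 wide; the other is 100 wide, else alike; sides vary). Point: middle of the knob, 78 mm above the table; its foot is at 58, its top at 97. x runs along the lunchbox away from the robot, y left, z up; the door opens along -x. Lunchbox top at most 59 high, its front 120 mm before the shut knob.
- wide_door (a joint): Sliding door of the wider lunchbox, m: 0 shut, 0.06 fully open (towards the robot, with a stop). Starts at 0 to 0.006, slides against 2 N of friction, stays where left. The lunchboxes are fixed. The rack's wires above are 157 mm over the table, its front edge 100 mm before the shut knob; its legs, at the corners, are 110 mm or more to the side of the knobs.
- narrow_door (a joint): The same for the narrower lunchbox, 210 mm to the side of the wider one (knob to knob): leave this door as it is (starts at 0 to 0.006).

How it is judged:
By the outcome, as a careful person would: the job done as asked, in the order asked, and still so for the second after the job is handed in, with the robot touching nothing.
It also fails if it takes over 58 s, if anything falls off the work surface, if the arm or the gripper's body presses on something with over 40 N, if the wrist force passes 120 N, or if a joint passes its speed limit or range.

## Working session

There is one attempt and no reset: what is moved stays moved. The work goes in short steps, Python scripts to look and compute and a tool call to move; the robot and the scene stay as the last step left them, time stands still between calls to the robot, and variables do not carry over. Pictures are saved under pics/ and viewed, and the job is handed in when it is done.

Besides the shell and the picture viewer there is one more tool, called after ">>>" as name(argument=value, ...), one argument or row to a line, values as JSON. servo_tool: Moves the arm, as the interface text tells. Its arguments: {"type":"object","properties":{"motion":{"type":"array"},"newtons":{"type":"number"}},"required":["motion"]}

```bash
mkdir -p pics; cat > h.py <<'E'
from bench import *
import numpy as np, cv2
def snap(name,fn):
    p=read_camera(name); cv2.imwrite('pics/'+fn,p['color']); return p
def w(p,c):
    R=cv2.Rodrigues(np.array(p['rvec'],float))[0]
    return R.T@(np.array(c,float)-np.array(p['tvec'],float).ravel())
def ray(p,uv):
    K=np.array(p['camera_matrix']);k1=p['k1']
    q=cv2.undistortPoints(np.array([[uv]],float),K,np.array([k1,0,0,0,0.]))[0,0]
    R=cv2.Rodrigues(np.array(p['rvec'],float))[0]
    return -R.T@np.array(p['tvec'],float).ravel(), R.T@np.array([q[0],q[1],1])
def atz(p,uv,z):
    o,d=ray(p,uv); return o+d*(z-o[2])/d[2]
def proj(p,X):
    K=np.array(p['camera_matrix'])
    return cv2.projectPoints(np.array(X,float).reshape(-1,1,3),np.array(p['rvec'],float),np.array(p['tvec'],float),K,np.array([p['k1'],0,0,0,0.]))[0][:,0]
E
python3 - <<'E'
from h import *
np.set_printoptions(precision=4,suppress=True)
s=get_state();print(s['time_s'],s['position'],s['tcp_rot'],s['gripper_width'])
for n in ['scene','top','wrist']:
    p=snap(n,n+'0.png')
    for l in ['rod_grip','wide_knob','wide_door','narrow_door']:
        for f in (recognise,tip_of):
            try: print(n,l,f.__name__,[(round(r['p'],2),w(p,r['at'])) for r in f(p,l)[:3]])
            except Exception as e: print(n,l,f.__name__,e)
E
```

```text
0.0 [ 0.2465 -0.5738  0.2218] [[ 0.9188  0.3947 -0.0007]
 [ 0.3948 -0.9188  0.0014]
 [-0.0001 -0.0016 -1.    ]] 0.08807134928660995
scene rod_grip call [(0.74, array([ 0.4178, -0.2411,  0.0245]))]
scene rod_grip call [(0.57, array([ 0.4322, -0.2361,  0.011 ]))]
scene wide_knob call [(0.94, array([ 0.752 , -0.1603,  0.0627]))]
scene wide_knob call [(0.74, array([ 0.7251, -0.1497,  0.079 ]))]
scene wide_door call [(0.6, array([ 0.7539, -0.1607,  0.0587]))]
scene wide_door call it knows: rod_grip, wide_knob
scene narrow_door call [(0.95, array([0.7593, 0.057 , 0.0615]))]
scene narrow_door call it knows: rod_grip, wide_knob
top rod_grip call [(0.6, array([ 0.4013, -0.2396,  0.0331]))]
top rod_grip call [(0.67, array([ 0.4321, -0.2367,  0.0169]))]
top wide_knob call [(0.88, array([ 0.756 , -0.1487,  0.06  ]))]
top wide_knob call [(0.55, array([ 0.7275, -0.1458,  0.0788]))]
top wide_door call [(0.94, array([ 0.7523, -0.1497,  0.0593]))]
top wide_door call it knows: rod_grip, wide_knob
top narrow_door call [(0.93, array([0.7545, 0.0579, 0.0573]))]
top narrow_door call it knows: rod_grip, wide_knob
wrist rod_grip call [(0.94, array([ 0.2503, -0.2439,  0.0148]))]
wrist rod_grip call []
wrist wide_knob call []
wrist wide_knob call []
wrist wide_door call []
wrist wide_door call it knows: rod_grip, wide_knob
wrist narrow_door call []
wrist narrow_door call it knows: rod_grip, wide_knob
```

View pics/scene0.png

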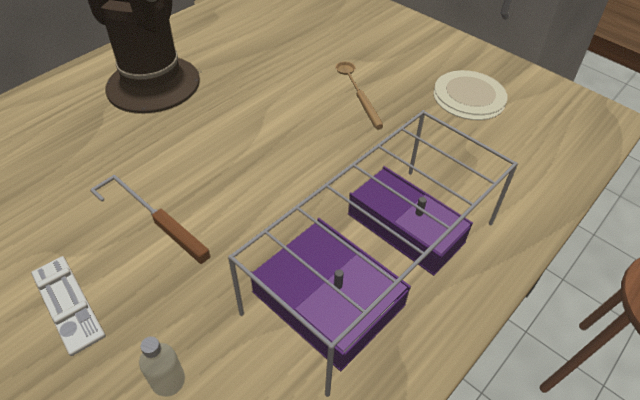

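View pics/top0.png

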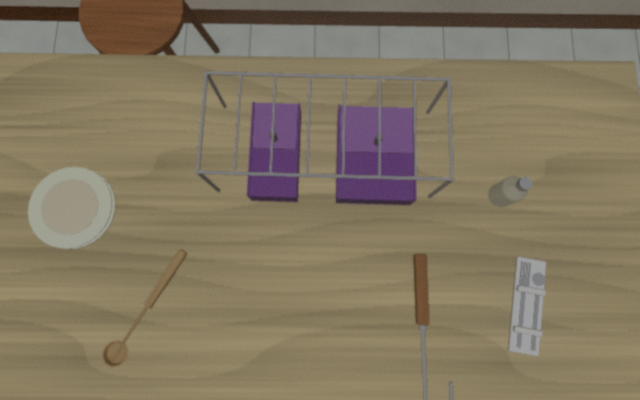

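View pics/wrist0.png

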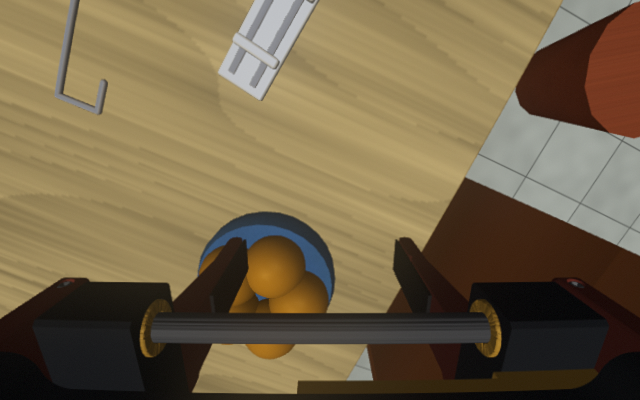

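The scene shows the rod with its handle at about (180,235) and its hook pointing back to the robot at (100,185). The wide lunchbox is at (330,290), with its knob at (339,278). The top view has the handle from (421,254) to (422,325) and the wide knob at (378,142). Next I'll get the rod's axis and refine the knob position.

```bash
python3 - <<'E'
from h import *
np.set_printoptions(precision=4,suppress=True)
t=read_camera('top'); s=read_camera('scene'); wr=read_camera('wrist')
for uv in [(414.5,254),(426.5,254),(416,325),(428.5,324.5)]: print('handle',atz(t,uv,.026))
print('rod', atz(t,(426,399),.013))
for uv in [(58,95),(98,112),(104,82),(72,0)]: print('hook wrist',atz(wr,uv,.013))
for uv in [(93,190),(117,178),(154,213),(103,198)]: print('hook scene',atz(s,uv,.013))
for uv in [(155,213),(209,260)]: print('handle scene',atz(s,uv,.01))
# knob by two-view
def tri(a,ua,b,ub):
    o1,d1=ray(a,ua);o2,d2=ray(b,ub)
    A=np.stack([d1,-d2],1);k=np.linalg.lstsq(A,o2-o1,rcond=None)[0]
    return (o1+k[0]*d1+o2+k[1]*d2)/2, np.linalg.norm(o1+k[0]*d1-o2-k[1]*d2)
for K in ([.727,-.148],[.729,.058]):
  for z in (.058,.097): print(K,z,proj(s,[K+[z]]),proj(t,[K+[z]]))
for n,p in(('s',s),('t',t)):
    for u in range(1):
        x=p['color']
    cv2.imwrite(f'pics/z{n}.png',cv2.resize(x[220:360,230:430] if n=='s' else x[60:210,190:460],None,fx=2.9 if n=='t' else 4,fy=2.9 if n=='t' else 4,interpolation=cv2.INTER_CUBIC))
E
```

```text
handle [ 0.5015 -0.2265  0.026 ]
handle [ 0.5018 -0.2509  0.026 ]
handle [ 0.363  -0.2252  0.026 ]
handle [ 0.3642 -0.2498  0.026 ]
rod [ 0.2244 -0.2431  0.013 ]
hook wrist [ 0.2187 -0.2422  0.013 ]
hook wrist [ 0.2181 -0.2927  0.013 ]
hook wrist [ 0.2548 -0.2924  0.013 ]
hook wrist [ 0.3263 -0.2386  0.013 ]
hook scene [ 0.2211 -0.2908  0.013 ]
hook scene [ 0.2274 -0.2399  0.013 ]
hook scene [ 0.3568 -0.242   0.013 ]
hook scene [ 0.2539 -0.2884  0.013 ]
handle scene [ 0.3556 -0.2396  0.01  ]
handle scene [ 0.512  -0.2376  0.01  ]
[0.727, -0.148] 0.058 [[337.5661 286.2749]] [[376.4083 141.9924]]
[0.727, -0.148] 0.097 [[338.7922 272.2994]] [[379.0553 135.6701]]
[0.729, 0.058] 0.058 [[415.8627 214.0891]] [[276.0597 139.8188]]
[0.729, 0.058] 0.097 [[419.5128 199.296 ]] [[274.058  133.3957]]
```

View pics/zs.png

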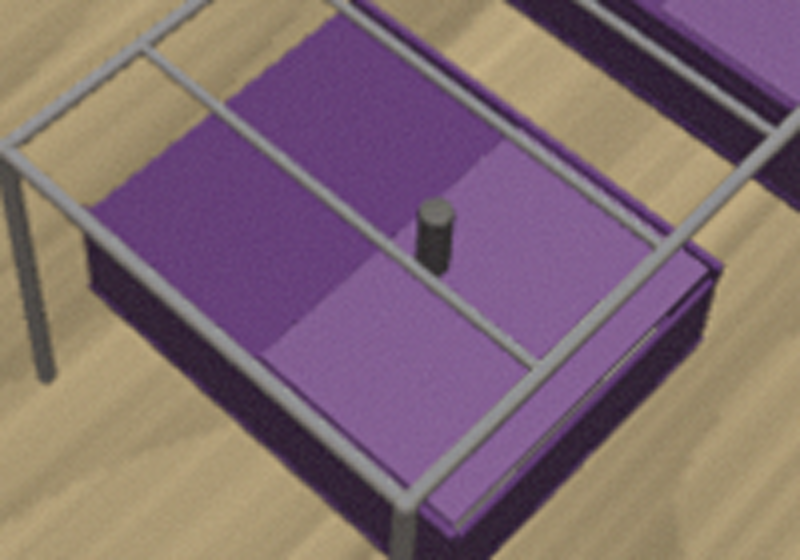

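View pics/zt.png

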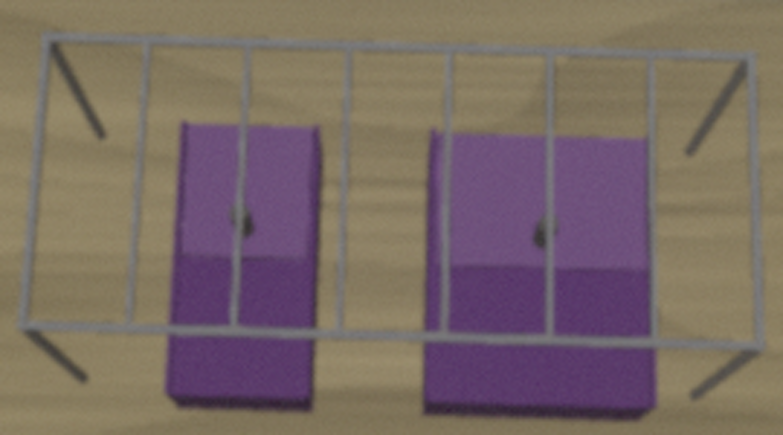

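>>> servo_tool(
  motion=[
    [0.08,0.3175,-0.2285,0,-2.736],
    [0.08,0.3175,-0.2285,0,-2.736],
    [0.08,0.3175,-0.2285,0,-2.736],
    [0.08,0.3175,-0.2285,0,-2.736],
    [0.08,0.3175,-0.2285,0,-2.736],
    [0.08,0.3175,-0.2285,0,-2.736],
    [0.08,0.3175,-0.2285,0,-2.736],
    [0.08,0.3175,-0.2285,0,-2.736],
    [0.08,0.3175,-0.2285,0,-2.736],
    [0.08,0.3175,-0.2285,0,-2.736],
    [0.08,0.3175,-0.2285,0,-2.736],
    [0.08,0.3175,-0.2285,0,-2.736],
  ],
)

```text
time_s: 2.4
position: [0.4483, -0.2389, 0.2227]
tcp_rot: [[-0.598, 0.801, 0.0], [0.801, 0.598, -0.0], [-0.0, -0.0, -1.0]]
contact_force: [-0.6, 0.9, 0.3]
gripper_width: 0.08
```

```bash
python3 - <<'E'
from h import *
np.set_printoptions(precision=4,suppress=True)
s=get_state();print(s['time_s'],s['position'],s['tcp_rot'],s['joints'],s['contact_force'])
E
```

```text
2.4 [ 0.4483 -0.2389  0.2227] [[-0.5984  0.8012  0.0001]
 [ 0.8012  0.5984 -0.0002]
 [-0.0002 -0.     -1.    ]] [ 0.8191  0.2544 -0.5047  1.8494  0.1392  1.0723  0.9028] [-0.5776  0.8839  0.3239]
```

>>> servo_tool(
  motion=[
    [0.07,0,0,0.05,-0.929],
    [0.07,0,0,0.1,-0.929],
    [0.07,0,0,0.12,-0.929],
    [0.07,0,0,0.12,-0.929],
    [0.07,0,0,0.12,-0.929],
    [0.07,0,0,0.12,-0.929],
    [0.07,0,0,0.12,-0.929],
    [0.07,0,0,0.12,-0.929],
  ],
)

```text
time_s: 3.2
position: [0.4482, -0.2391, 0.1026]
tcp_rot: [[-1.0, 0.01, 0.0], [0.01, 1.0, 0.0], [-0.0, 0.0, -1.0]]
contact_force: [-0.3, -0.2, 0.2]
gripper_width: 0.0695
```

```bash
python3 - <<'E'
from h import *
np.set_printoptions(precision=4,suppress=True)
s=get_state();print(s['time_s'],s['position'],s['tcp_rot'],s['joints'],s['contact_force'])
p=snap('wrist','w1.png');snap('top','t1.png')
E
```

```text
3.2 [ 0.4482 -0.2391  0.1026] [[-1.      0.0099  0.0001]
 [ 0.0099  1.      0.0002]
 [-0.0001  0.0002 -1.    ]] [ 0.9185  0.442  -0.6584  1.9688  0.3565  0.8469  1.6273] [-0.3494 -0.1668  0.2114]
```

View pics/w1.png

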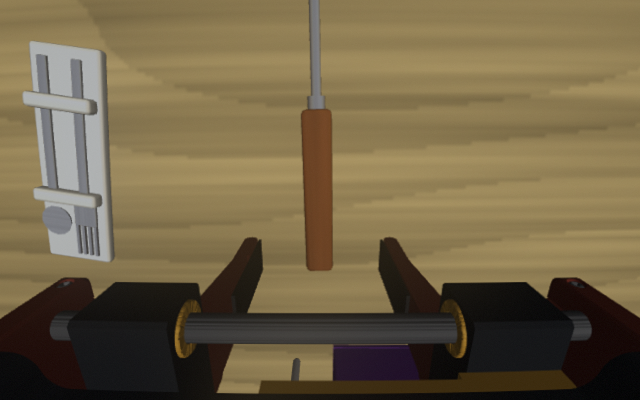

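```bash
python3 - <<'E'
from h import *
np.set_printoptions(precision=4,suppress=True)
p=read_camera('wrist')
for uv in [(302,111),(331,111),(306,268),(333,268)]: print(atz(p,uv,.026))
print(atz(p,(315,0),.013),atz(p,(317,98),.013))
E
```

```text
[ 0.3655 -0.2513  0.026 ]
[ 0.3658 -0.2292  0.026 ]
[ 0.4995 -0.2515  0.026 ]
[ 0.4997 -0.2274  0.026 ]
[ 0.2866 -0.2404  0.013 ] [ 0.3556 -0.2399  0.013 ]
```

The handle is centred between the fingers, at about (0.433, -0.240) pointing along -x. Descending to grasp it.

>>> servo_tool(
  motion=[
    [0.07,0,-0.001,0.04,-0.012],
    [0.07,0,-0.001,0.075,-0.012],
    [0.07,0,-0.001,0.09,-0.012],
    [0.07,0,-0.001,0.098,-0.012],
    [0.07,0,-0.001,0.098,-0.012],
    [0.015,0,-0.001,0.098,-0.012],
    [0.015,0,-0.001,0.098,-0.012],
    [0.015,0,-0.001,0.098,-0.012],
    [0.015,0,-0.001,0.098,-0.012],
    [0.015,0,-0.001,0.098,-0.012],
    [0.015,0,-0.001,0.098,-0.012],
    [0.015,0,-0.001,0.098,-0.012],
  ],
  newtons=55,
)

```text
time_s: 4.55
position: [0.4483, -0.2401, 0.0048]
tcp_rot: [[-1.0, -0.005, 0.0], [-0.005, 1.0, -0.0], [-0.0, -0.0, -1.0]]
contact_force: [-0.7, 0.2, 3.0]
gripper_width: 0.0239
```

>>> servo_tool(
  motion=[
    [0.015,0,0,-0.02,0],
    [0.015,0,0,-0.06,0],
    [0.015,0,0,-0.11,0],
    [0.015,0,0,-0.16,0],
    [0.015,0,0,-0.21,0.15],
    [0.015,0,0,-0.23,0.3],
    [0.015,0,0,-0.23,0.45],
    [0.015,0,0,-0.23,0.6],
    [0.015,0,0,-0.23,0.75],
    [0.015,0,0,-0.23,0.9],
    [0.015,0,0,-0.23,1.05],
    [0.015,0,0,-0.23,1.2],
  ],
)

```text
time_s: 5.75
position: [0.4479, -0.2398, 0.2343]
tcp_rot: [[-0.362, 0.932, -0.001], [0.932, 0.362, 0.0], [0.0, -0.0, -1.0]]
contact_force: [0.4, 0.2, -0.7]
gripper_width: 0.0237
```

```bash
python3 - <<'E'
from h import *
np.set_printoptions(precision=4,suppress=True)
s=get_state();print(s['time_s'],s['position'],s['joints'],s['contact_force'],s['gripper_width'])
p=snap('scene','s2.png')
p=snap('wrist','w2.png')
E
```

```text
5.75 [ 0.4479 -0.2398  0.2343] [ 0.8431  0.2471 -0.5295  1.8321  0.139   1.0997  0.6335] [ 0.3681  0.2292 -0.7146] 0.023737644286784723
```

View pics/s2.png

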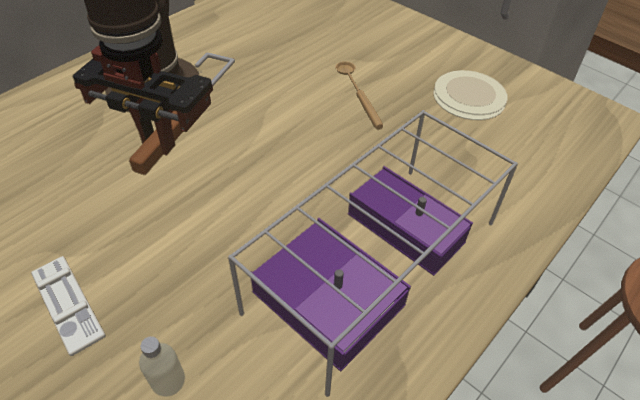

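View pics/w2.png

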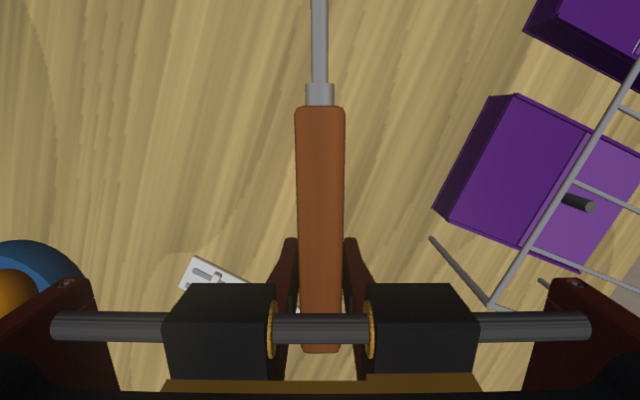

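>>> servo_tool(
  motion=[
    [0.015,0.02,-0.01,0,0.15],
    [0.015,0.04,-0.02,0,0.3],
    [0.015,0.06,-0.03,0,0.45],
    [0.015,0.08,-0.04,0,0.6],
    [0.015,0.0925,-0.053,0,0.75],
    [0.015,0.0925,-0.053,0,0.9],
    [0.015,0.0925,-0.053,0,1.05],
    [0.015,0.0925,-0.053,0,1.2],
    [0.015,0.0925,-0.053,0,1.35],
    [0.015,0.0925,-0.053,0,1.5],
    [0.015,0.0925,-0.053,0,1.65],
    [0.015,0.0925,-0.053,0,1.8],
  ],
)

```text
time_s: 7.05
position: [0.3647, -0.1732, 0.2345]
tcp_rot: [[0.989, 0.146, -0.001], [0.146, -0.989, -0.0], [-0.001, -0.0, -1.0]]
contact_force: [-0.3, 0.2, -2.0]
gripper_width: 0.0234
```

```bash
python3 - <<'E'
from h import *
np.set_printoptions(precision=4,suppress=True)
s=get_state();print(s['time_s'],s['position'],s['tcp_rot'],s['joints'],s['contact_force'],s['gripper_width'])
E
```

```text
7.05 [ 0.3647 -0.1732  0.2345] [[ 0.9894  0.1455 -0.0005]
 [ 0.1455 -0.9894 -0.    ]
 [-0.0005 -0.     -1.    ]] [ 0.769   0.0413 -0.4527  2.0496  0.021   1.0555 -1.1185] [-0.2611  0.2353 -1.976 ] 0.02337044351302696
```

>>> servo_tool(
  motion=[
    [0.015,0,0,0.03,0.146],
    [0.015,0,0,0.07,0.146],
    [0.015,0,0,0.1,0.146],
    [0.015,0,0,0.12,0.146],
    [0.015,0,0,0.127,0.146],
    [0.015,0,0,0.127,0.146],
    [0.015,0,0,0.127,0.146],
  ],
)

```text
time_s: 7.75
position: [0.3655, -0.1736, 0.1084]
tcp_rot: [[1.0, 0.002, 0.001], [0.002, -1.0, -0.0], [0.001, 0.0, -1.0]]
contact_force: [0.5, 0.0, -0.5]
gripper_width: 0.0238
```

```bash
python3 - <<'E'
from h import *
np.set_printoptions(precision=4,suppress=True)
s=get_state();print(s['time_s'],s['position'],s['tcp_rot'],s['joints'],s['contact_force'],s['gripper_width'])
P=s['position'];R=np.array(s['tcp_rot'])
yaw=R[:,0]; o=P+yaw*0.015+np.array([0,0,.008]); l=np.cross([0,0,1],yaw)
pts=[o+yaw*a+l*b for a,b in [(-70,0),(70,0),(215,0),(215,50),(180,50)] for a,b in [(a/1000,b/1000)]]
for n in ['scene','top','wrist']:
    p=read_camera(n); im=p['color'].copy()
    for q in proj(p,pts): cv2.circle(im,tuple(int(round(v)) for v in q),2,(0,0,255),-1)
    if n=='top': im=cv2.resize(im[60:400,250:570],None,fx=1.75,fy=1.75)
    cv2.imwrite('pics/%s3.png'%n,im)
E
```

```text
7.75 [ 0.3655 -0.1736  0.1084] [[ 1.      0.0023  0.0009]
 [ 0.0023 -1.     -0.0004]
 [ 0.0009  0.0004 -1.    ]] [ 0.718   0.2261 -0.4421  2.2035  0.1434  0.7373 -1.3891] [ 0.5355  0.0216 -0.5277] 0.02383321909783373
```

View pics/scene3.png

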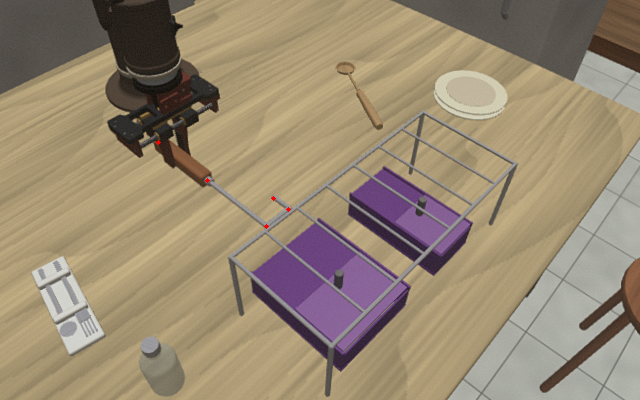

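View pics/top3.png

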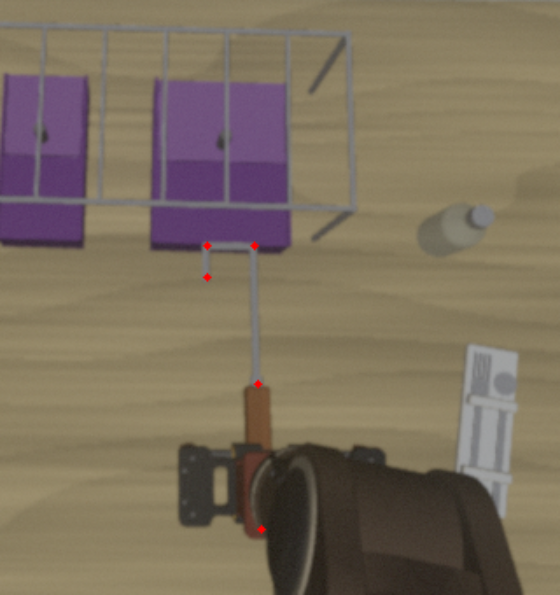

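View pics/wrist3.png

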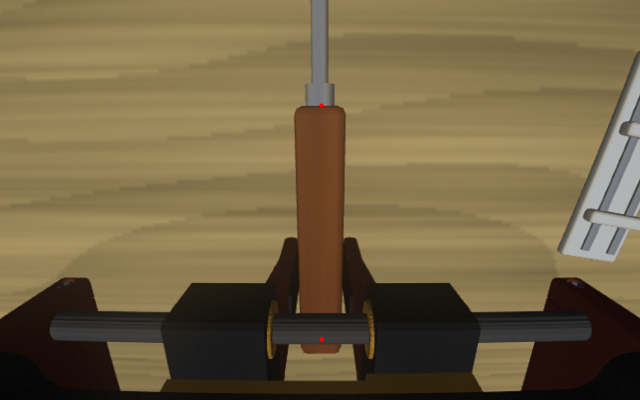

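The hook overlay fits in all views: corner at about (266,226) and lip end at about (274,198) in the scene view. Advancing over the knob.

>>> servo_tool(
  motion=[
    [0.015,0.03,0,0,0],
    [0.015,0.065,0,0,0],
    [0.015,0.1,0,0,0],
    [0.015,0.135,0,0,0],
    [0.015,0.152,0,0,0],
    [0.015,0.161,0,0,0],
    [0.015,0.161,0,0,0],
    [0.015,0.161,0,0,0],
  ],
)

```text
time_s: 8.7
position: [0.5249, -0.1734, 0.1077]
tcp_rot: [[1.0, 0.001, -0.001], [0.001, -1.0, -0.0], [-0.001, 0.0, -1.0]]
contact_force: [-0.6, -0.3, -2.4]
gripper_width: 0.0234
```

```bash
cat >> h.py <<'E'
def ov(tag,kn=None):
    np.set_printoptions(precision=4,suppress=True)
    s=get_state();print(s['time_s'],s['position'],s['tcp_rot'][:,0] if hasattr(s['tcp_rot'],'shape') else s['tcp_rot'],s['contact_force'],s['gripper_width'])
    P=np.array(s['position']);R=np.array(s['tcp_rot'])
    yaw=R[:,0]; o=P+yaw*0.015+np.array([0,0,.008]); l=np.cross([0,0,1],yaw)
    pts=[o+yaw*a/1000+l*b/1000 for a,b in [(70,0),(215,0),(215,50),(180,50)]]
    if kn: pts+=[[kn[0],kn[1],.058],[kn[0],kn[1],.097]]
    ims=[]
    for n,(y,x) in {'scene':((150,350),(180,440)),'top':((60,260),(250,510))}.items():
        p=read_camera(n); im=p['color'].copy()
        im=cv2.resize(im[y[0]:y[1],x[0]:x[1]],None,fx=2.9,fy=2.9,interpolation=cv2.INTER_CUBIC)
        cl=im.copy()
        for q in proj(p,pts): cv2.circle(im,(int((q[0]-x[0]+.5)*2.9),int((q[1]-y[0]+.5)*2.9)),2,(0,0,255),-1)
        cv2.imwrite(f'pics/{n}_{tag}.png',im)
E
python3 -c "
from h import *
ov('4')"
```

```text
8.7 [ 0.5249 -0.1734  0.1077] [ 1.      0.0006 -0.0009] [-0.5944 -0.3235 -2.3612] 0.02343905166848041
```

View pics/scene_4.png

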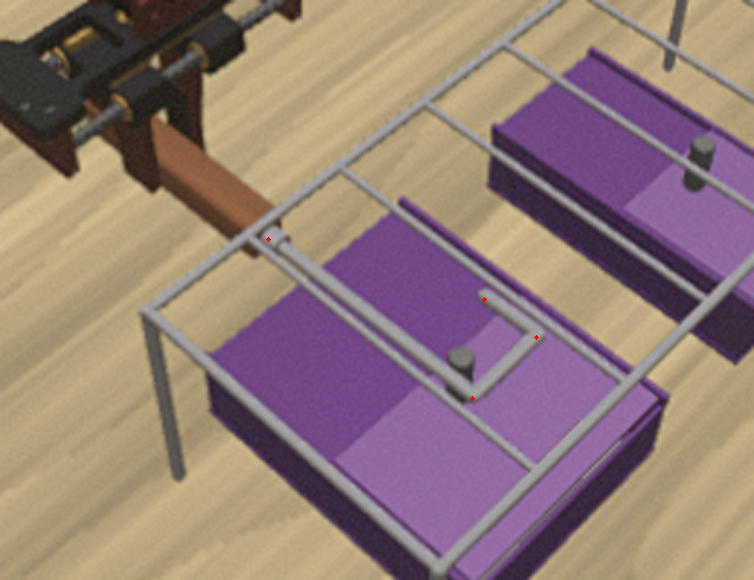

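View pics/top_4.png

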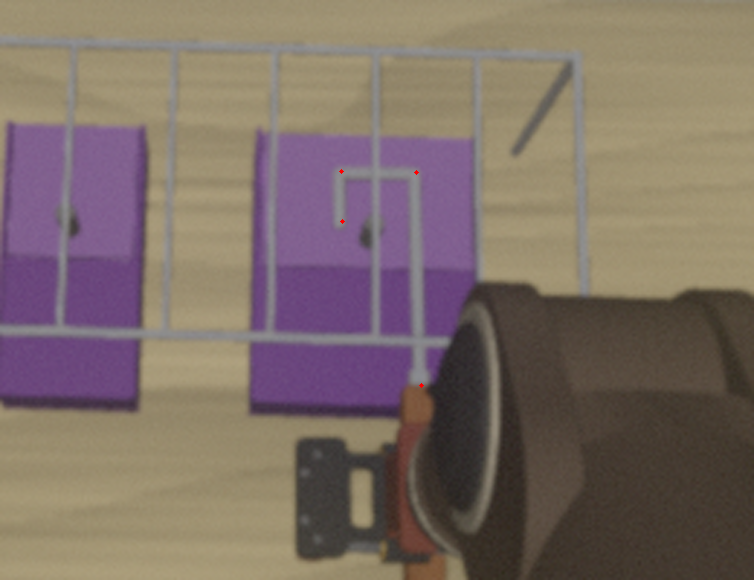

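>>> servo_tool(
  motion=[
    [0.015,0,0,0.01,0],
    [0.015,0,0,0.022,0],
    [0.015,0,0,0.032,0],
    [0.015,0,0,0.036,0],
    [0.015,0,0,0.036,0],
    [0.015,0,0,0.036,0],
  ],
)

```text
time_s: 9.4
position: [0.526, -0.1732, 0.0715]
tcp_rot: [[1.0, 0.001, -0.0], [0.001, -1.0, 0.0], [-0.0, -0.0, -1.0]]
contact_force: [0.5, -0.2, -1.2]
gripper_width: 0.0237
```

```bash
python3 -c "
from h import *
ov('5')"
```

```text
9.4 [ 0.526  -0.1732  0.0715] [ 1.      0.001  -0.0001] [ 0.4704 -0.1757 -1.2245] 0.023744551685059064
```

View pics/scene_5.png

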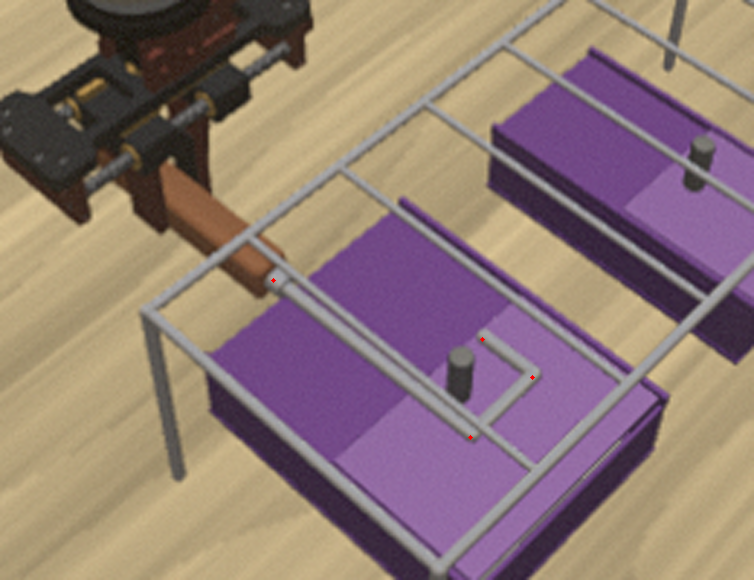

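View pics/top_5.png

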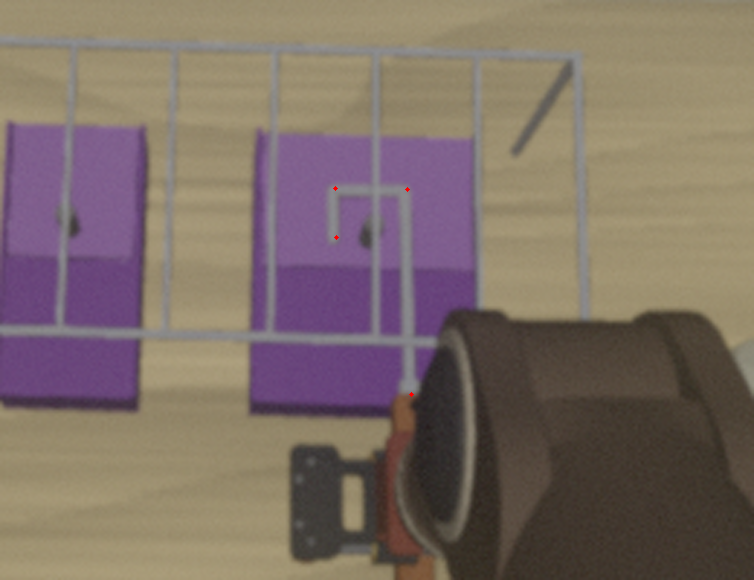

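The knob is inside the hook (scene crop: knob at (460,375), cross piece behind it). Pulling.

>>> servo_tool(
  motion=[
    [0.015,-0.008,0,0,0],
    [0.015,-0.016,0,0,0],
    [0.015,-0.024,0,0,0],
    [0.015,-0.032,0,0,0],
    [0.015,-0.04,0,0,0],
    [0.015,-0.048,0,0,0],
    [0.015,-0.056,0,0,0],
    [0.015,-0.062,0,0,0],
    [0.015,-0.066,0,0,0],
    [0.015,-0.07,0,0,0],
    [0.015,-0.07,0,0,0],
  ],
)

```text
time_s: 10.6
position: [0.4551, -0.1735, 0.0716]
tcp_rot: [[1.0, 0.0, -0.001], [0.0, -1.0, -0.0], [-0.001, 0.0, -1.0]]
contact_force: [0.2, -1.4, -1.3]
gripper_width: 0.0236
```

```bash
python3 -c "
from h import *
ov('6')"
```

```text
10.6 [ 0.4551 -0.1735  0.0716] [ 1.      0.0004 -0.001 ] [ 0.1618 -1.409  -1.3307] 0.023609181976700595
```

View pics/scene_6.png

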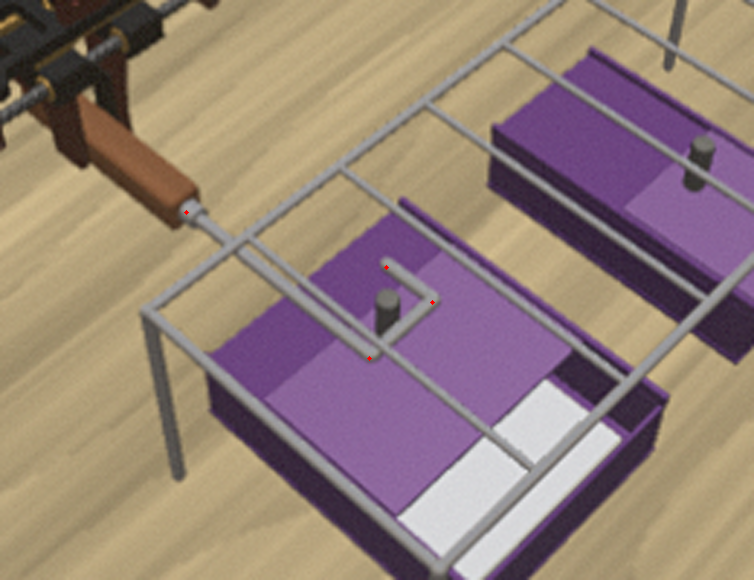

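>>> servo_tool(
  motion=[
    [0.015,-0.003,0,0,0],
    [0.015,-0.006,0,0,0],
    [0.015,-0.008,0,0,0],
    [0.015,-0.008,0,0,0],
  ],
)

```text
time_s: 11.1
position: [0.4499, -0.1733, 0.0722]
tcp_rot: [[1.0, 0.001, 0.004], [0.001, -1.0, -0.0], [0.004, 0.0, -1.0]]
contact_force: [8.0, -0.1, -4.6]
gripper_width: 0.0234
```

>>> servo_tool(
  motion=[
    [0.015,-0.001,0,0,0],
    [0.015,-0.002,0,0,0],
    [0.015,-0.003,0,0,0],
    [0.015,-0.003,0,0,0],
  ],
)

```text
time_s: 11.5
position: [0.4496, -0.173, 0.0729]
tcp_rot: [[1.0, 0.002, 0.009], [0.002, -1.0, -0.0], [0.009, 0.0, -1.0]]
contact_force: [12.8, 1.0, -3.5]
gripper_width: 0.0236
```

```bash
python3 -c "
from h import *
ov('7',(.667,-.148))
p=read_camera('scene')
for l in ['wide_knob']:print([(r['p'],w(p,r['at'])) for r in tip_of(p,l)])
"
```

```text
11.5 [ 0.4496 -0.173   0.0729] [1.     0.0019 0.0089] [12.7818  0.9547 -3.4678] 0.023571257045512987
[(0.95, array([ 0.6668, -0.1489,  0.0801]))]
```

View pics/scene_7.png

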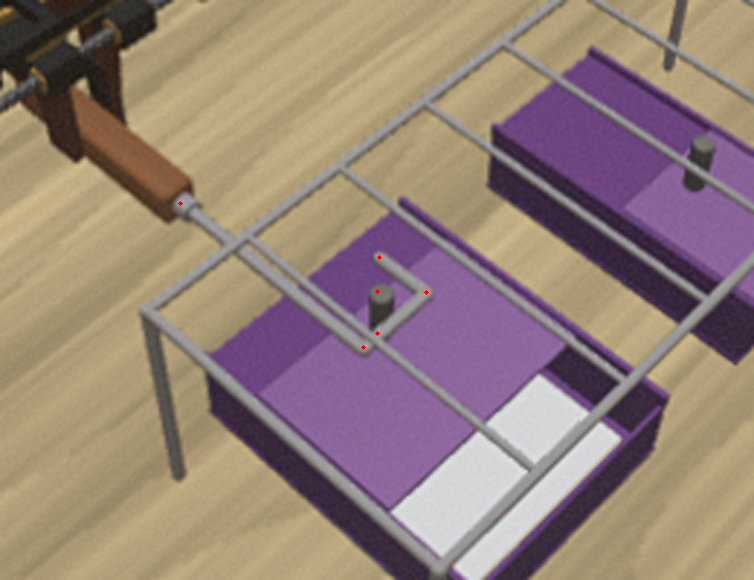

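View pics/top_7.png

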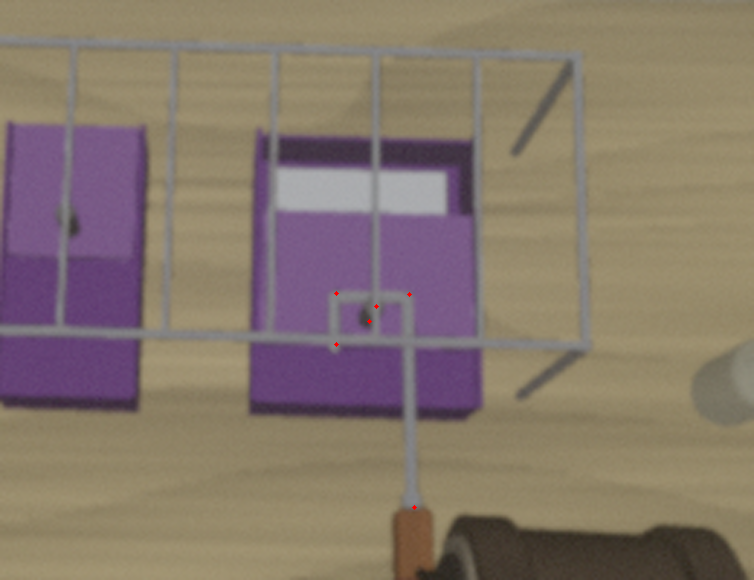

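TCP stopped moving while the force rose to 12.8 N, so the door is on its stop. The knob reads 60 mm forward of where it started. Next: ease off, lift the hook clear, retreat.

>>> servo_tool(
  motion=[
    [0.015,0.004,0,0,0],
    [0.015,0.009,0,0,0],
    [0.015,0.012,0,0,0],
    [0.015,0.012,0,0,0],
    [0.015,0.012,0,-0.01,0],
    [0.015,0.012,0,-0.025,0],
    [0.015,0.012,0,-0.037,0],
    [0.015,0.012,0,-0.037,0],
    [0.015,0.012,0,-0.037,0],
  ],
)

```text
time_s: 12.6
position: [0.457, -0.1736, 0.109]
tcp_rot: [[1.0, 0.0, 0.001], [0.0, -1.0, -0.001], [0.001, 0.001, -1.0]]
contact_force: [-0.2, 1.0, -1.7]
gripper_width: 0.0235
```

```bash
python3 -c "
from h import *
ov('8',(.667,-.148))
"
```

```text
12.6 [ 0.457  -0.1736  0.109 ] [1.     0.0005 0.0007] [-0.2234  1.0325 -1.7361] 0.023505018471690543
```

View pics/scene_8.png

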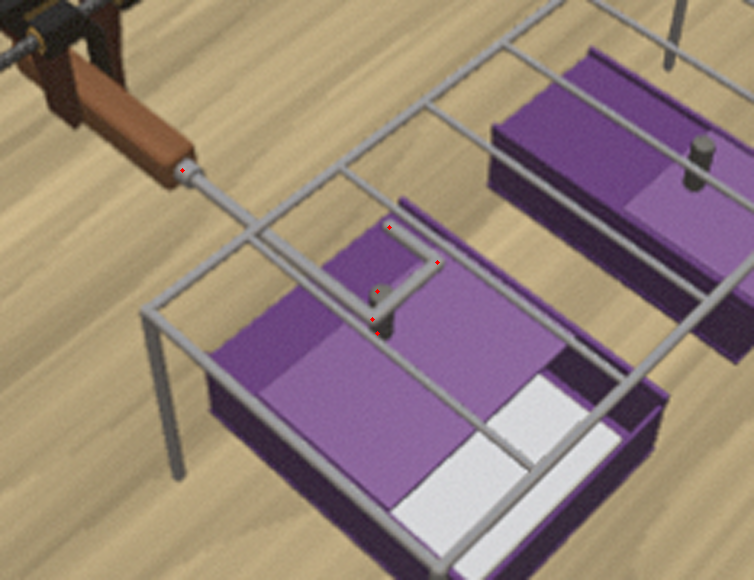

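>>> servo_tool(
  motion=[
    [0.015,-0.03,0,0,0],
    [0.015,-0.06,0,0,0],
    [0.015,-0.085,0,0,0],
    [0.015,-0.097,0,0,0],
    [0.015,-0.097,0,0,0],
    [0.015,-0.097,0,-0.03,0],
    [0.015,-0.097,0,-0.07,0],
    [0.015,-0.097,0,-0.11,0],
    [0.015,-0.097,0,-0.12,-0.1],
    [0.015,-0.097,0,-0.12,-0.25],
    [0.015,-0.097,0,-0.12,-0.4],
  ],
)

```text
time_s: 13.8
position: [0.3618, -0.1736, 0.2296]
tcp_rot: [[0.918, 0.396, 0.002], [0.396, -0.918, -0.001], [0.002, 0.002, -1.0]]
contact_force: [-0.3, 0.5, -0.7]
gripper_width: 0.0239
```

```bash
python3 -c "
from h import *
s=get_state();print(s['position'],s['tcp_rot'],s['joints'])
"
```

```text
[ 0.36181334 -0.1735962   0.22957847] [[ 9.18090253e-01  3.96363972e-01  2.42679466e-03]
 [ 3.96367034e-01 -9.18091671e-01 -9.26765274e-04]
 [ 1.86068360e-03  1.81275557e-03 -9.99996626e-01]] [ 0.80114227  0.04191937 -0.48156757  2.06204744  0.02264511  1.03990501
 -0.85472171]
```

>>> servo_tool(
  motion=[
    [0.015,0.01,0.03,0,-0.15],
    [0.015,0.02,0.06,0,-0.3],
    [0.015,0.027,0.0836,0,-0.45],
    [0.015,0.027,0.0836,0,-0.6],
    [0.015,0.027,0.0836,0,-0.75],
    [0.015,0.027,0.0836,0.03,-0.9],
    [0.015,0.027,0.0836,0.07,-1.05],
    [0.015,0.027,0.0836,0.11,-1.163],
    [0.015,0.027,0.0836,0.15,-1.163],
    [0.015,0.027,0.0836,0.17,-1.163],
    [0.015,0.027,0.0836,0.18,-1.163],
    [0.015,0.027,0.0836,0.18,-1.163],
  ],
)

```text
time_s: 15.0
position: [0.418, -0.2394, 0.0476]
tcp_rot: [[0.006, 1.0, -0.001], [1.0, -0.006, 0.001], [0.001, -0.001, -1.0]]
contact_force: [0.6, 0.8, -0.6]
gripper_width: 0.0236
```

```bash
python3 -c "
from h import *
s=get_state();print(s['position'],s['tcp_rot'],s['joints'])
snap('scene','s9.png')
"
```

```text
[ 0.41801035 -0.23941406  0.0476319 ] [[ 6.42365264e-03  9.99978970e-01 -8.91970164e-04]
 [ 9.99978414e-01 -6.42241164e-03  1.38725883e-03]
 [ 1.38150105e-03 -9.00862178e-04 -9.99998640e-01]] [ 0.819616    0.46166616 -0.49440175  2.07482403  0.33949542  0.68394286
  0.09606428]
```

View pics/s9.png

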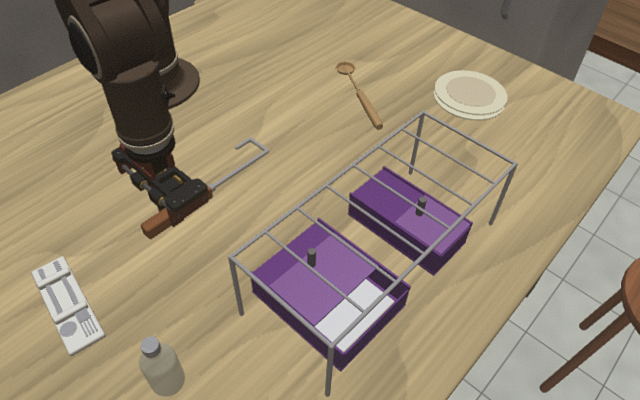

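>>> servo_tool(
  motion=[
    [0.015,0,0,0.015,0],
    [0.015,0,0,0.028,0],
    [0.015,0,0,0.035,0],
    [0.015,0,0,0.039,0],
    [0.015,0,0,0.042,0],
    [0.015,0,0,0.042,0],
  ],
)

```text
time_s: 15.65
position: [0.4175, -0.2399, 0.0066]
tcp_rot: [[0.007, 1.0, 0.0], [1.0, -0.007, -0.0], [-0.0, 0.0, -1.0]]
contact_force: [0.5, 0.4, -0.8]
gripper_width: 0.0241
```

>>> servo_tool(
  motion=[
    [0.015,0,0,0.0015,0],
    [0.015,0,0,0.0022,0],
    [0.015,0,0,0.0022,0],
  ],
)

```text
time_s: 15.95
position: [0.4178, -0.2401, 0.0049]
tcp_rot: [[0.007, 1.0, 0.001], [1.0, -0.007, -0.001], [-0.001, 0.001, -1.0]]
contact_force: [-0.6, -0.8, 4.8]
gripper_width: 0.024
```

Contact with the table (about 5 N). Opening gently and going up.

>>> servo_tool(
  motion=[
    [0.035,0,0,0,0],
    [0.055,0,0,0,0],
    [0.065,0,0,0,0],
    [0.065,0,0,0,0],
    [0.065,0,0,-0.01,0],
    [0.065,0,0,-0.04,0],
    [0.065,0,0,-0.08,0],
    [0.065,0,0,-0.13,0],
    [0.065,0,0,-0.18,0],
    [0.065,0,0,-0.2,0],
    [0.065,0,0,-0.2,0],
  ],
)

```text
time_s: 17.05
position: [0.4191, -0.2405, 0.2084]
tcp_rot: [[0.007, 1.0, 0.005], [1.0, -0.007, -0.004], [-0.004, 0.005, -1.0]]
contact_force: [0.0, 1.0, -0.7]
gripper_width: 0.0649
```

```bash
python3 -c "
from h import *
ov('10',(.667,-.148))
p=snap('scene','s10.png')
print([(r['p'],w(p,r['at'])) for r in tip_of(p,'wide_knob')],[(r['p'],w(p,r['at'])) for r in tip_of(p,'rod_grip')],[(r['p'],w(p,r['at'])) for r in recognise(p,'narrow_door')])
"
```

```text
17.05 [ 0.4191 -0.2405  0.2084] [ 0.0071  1.     -0.004 ] [ 0.0101  0.9935 -0.6943] 0.06487321195437339
[] [(0.77, array([ 0.4183, -0.2218,  0.0096]))] [(0.9, array([0.7622, 0.0538, 0.0638]))]
```

View pics/s10.png

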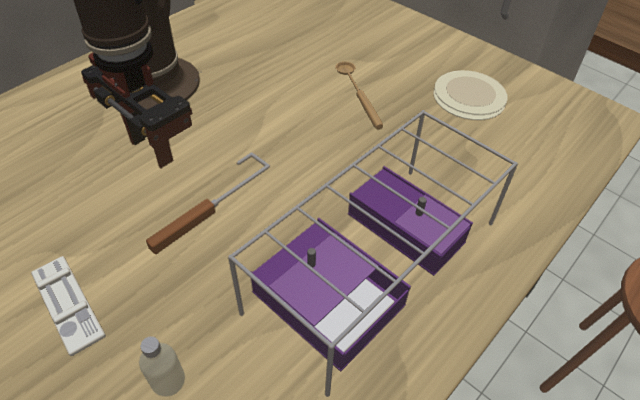

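View pics/scene_10.png

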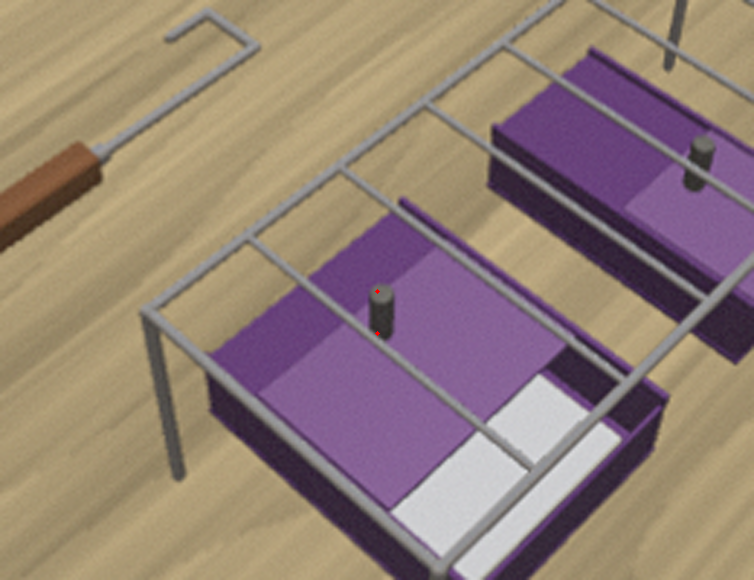

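Picture check: the knob sits at (381,300) in the crop, as it did while held at the stop. The narrow knob is unmoved at (702,150), and the rod lies flat and free.

```bash
python3 -c "
from h import *
print(close_job(), get_state()['time_s'])"
```

```text
the job is handed in; nothing more can be done
the job is handed in; nothing more can be done
```

The wider lunchbox's door is open and the rod is lying flat on the table, released. I handed the job in after about 17 s of the 58 s allowed.

I gripped the rod by its handle, turned it round and lowered the hook over the wide knob under the rack. I then pulled the door until it hit its stop. At the stop the wrist force rose to about 13 N while the tool stopped moving.

**Wide door:** the knob measured about 60 mm closer to the robot than at the start. After release it appeared in the same place in the picture as when held at the stop.

**Narrow door:** its knob had not moved in the pictures.

**Rod:** it lies flat in a clear spot in front of the lunchboxes, with the gripper clear above it.

**Checks that failed or disagreed:** in the last picture the network found no wide knob, so I judged that position by eye against the earlier picture. Its rod position was also about 3 mm off where I expected.

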